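Square a heating block up to its fence

TASK

The heavy aluminium heating block sits askew on the bench: push it round with the fingers (pushing alternate corners walks it best) until its long side without probe holes lies flush along the low screwed-down fence, no part of that side hanging past the fence's ends. Push only, without lifting or tipping the block, and leave the bottle, tin and beaker undisturbed.

Things in the scene. Friction and masses are not known exactly. Their poses are not given: they have to be found in the camera images.
- block: Loose aluminium heating block, a box 90 (x) by 120 (y) by 45 mm tall, 0.7 to 1 kg, flat on the bench, 12 dark vial wells in its top. Origin at the centre of its underside, z up. Its +x side is the plain long side for the fence; its -x side has two dark probe holes, nothing sticks out. Slides under some 5 to 12 N. Starts turned 0.35 to 0.7 rad counter-clockwise (from above) of seated.
- corner_a (a point): The block's upright edge at the +y end of its plain side (block x +45, y +60 mm), half-way up.
- corner_b (a point): The block's upright edge at the -y end of its plain side (block x +45, y -60 mm), half-way up.
- fence: Fixed aluminium angle, face 200 mm long (its y) and 36 mm tall, a low foot reaching 45 mm behind. Origin on the bench, mid-length of the face's lower edge; the face is the plane x = 0, +x points into the fence, away from the block. The open side looks roughly to the robot's left. When the block is seated its x and y axes point as the fence's do; its centre starts 115 to 150 mm from the face.
- bottle: Bystander, small amber glass bottle with a pale cap, 44 mm wide, 86 mm tall, standing loose to the right, behind the fence, on the robot side. Origin at the centre of its underside. Not to be disturbed.
- tin: Bystander, round pale tin, 52 mm wide, 32 mm tall, standing loose to the left of the work. Origin at the centre of its underside. Not to be disturbed.
- beaker: Bystander, small glass beaker, 58 mm wide, 72 mm tall, standing loose to the right, behind the fence. Origin at the centre of its underside. Not to be disturbed.

How it is judged:
By the outcome, as a careful person would: the job done as asked, in the order asked, and still so for the second after the job is handed in, with the robot touching nothing.
It also fails if it takes over 72 s, if anything falls off the work surface, if the arm or the gripper's body presses on something with over 40 N, if the wrist force passes 120 N, or if a joint passes its speed limit or range.

ROBOT

A 7-joint arm with a two-finger parallel gripper is mounted at the origin on the work surface; the furniture and walls round the work are solid. World frame = base frame: x ahead of the robot, y to its left, z up, the work surface at z = 0. Lengths are in m, angles in rad, forces in N, time in s.
With the tool pointing down it reaches from about 0.425 to 0.925 m from the base axis. Payload 6.8 kg.
Tool frame: the origin (TCP) lies on the centre line of the jaws, within the pads' length; the fingertips stand 19 mm ahead of it and the grasp point (between the pads) is the TCP; z points along the fingers, y is the line along which they close (so a half turn about z gives the same grasp; the last joint's range is limited). The gripper opens to 85 mm and grips with 20 to 120 N. Pads are 22 mm wide; open, the fingers measure 114 mm over their backs; the gripper's body (76 mm by 85 mm) begins 54 mm behind the grasp point. The pads swing forward as they close: fully open they stand 13 mm farther back than shut.
Start: joints at [-1.374, 0.477, 0.022, 1.555, -0.011, 1.109, -0.083], TCP at [0.203, 0.644, 0.25] pointing down, gripper open.
Joint ranges: [-2.96, 2.96], [-0.34, 2.1], [-1.41, 1.46], [0.24, 2.44], [-1.37, 4.51], [0.17, 1.92], [-2.96, 2.96]. Speed limits (rad/s): [2.39, 2.39, 3.14, 3.14, 3.14, 3.14, 3.14].

INTERFACE

Orientations are given as a rotation vector (axis times angle).
In Python, from bench import r gives the robot as it stands. The module is installed in compiled form; this text tells all that it offers.
- The arm moves only by the tool arm_command, never from a script. Its argument "rows" is a list of rows, each an object of numbers: "fingers": the opening, from -1 (shut) to 1 (fully open); "x", "y", "z": the shift along the tool's x, y, z in m; "ax", "ay", "az": the turn, a rotation vector about the tool's x, y, z in degrees. In form: [{"fingers": .., "x": .., "y": .., "z": .., "ax": .., "ay": .., "az": ..}, ...]. A call has 1 to 10 rows; each row shifts and turns the commanded pose from where the row before left it, along the tool's axes as they then stand; what a row does not reach is not made up. A row lasts 1/12 s, in which the tool goes at most 41.7 mm and 7.16 degrees, less where a joint would pass 70% of its speed; a pose out of reach is approached as far as the arm can. A call is refused whole if a number of a shift passes 0.0417 or a number of a turn 7.16, either way. A call with a gripper value outside its range is refused whole. The fingers move at their own pace and stop on an object; "grip_force" is the grip in N (left out, the last holds). Time passes only in rows, so rows that do not move let the fingers close. It gives the time, the measured TCP pose, the force, the opening and the grip force at its end, in the units of the state.
- r.get_obs(): the state, without advancing time (a new reading comes with each control period).
- r.grab_frame(name): name is "side" or "top" or "wrist"; returns a dict with "frame" (420x560x3 uint8, red, green, blue), "depth" (420x560 float32, m along the optical axis (not along the pixel's ray), 0 where there is no reading), "K" (3x3 intrinsics, pixels), "world_from_camera" (4x4, takes a point from camera to world coordinates). Camera axes: x right, y down, z forward; pixel columns grow to the right and rows downward; lengths in m; the calibration is good to about 2 mm. A picture is of the moment at which its call begins.
- r.hand_in(): hands the job in; it is judged then, once.
The state is a dict: "clock": time; "joints": joint angles; "qvel": joint speeds; "tau": joint torques, N m; "tcp_pos": TCP position; "orientation": TCP orientation; "contact_force": force on the tool from outside, world axes, zero at the start; "moment": the same for the moment, N m; "grip_width": finger opening in m; "gripper_force": force on a finger pad.
Only numpy, scipy, OpenCV 4.12 (cv2) and the standard library are available. Lean on these libraries where they do the work, as an engineer would, in place of code of your own. Each camera call takes 0.05 s, during which the arm holds its last target. There are 200 camera calls.

## Working session

There is one attempt and no reset: what is moved stays moved. The work goes in short steps, Python scripts to look and compute and a tool call to move; the robot and the scene stay as the last step left them, time stands still between calls to the robot, and variables do not carry over. Pictures are saved under pics/ and viewed, at most 10 in all, crops included, and the job is handed in when it is done.

Besides the shell and the picture viewer there is one more tool, called after "Emit:" in YAML: its name, and indented under it one key for each argument. arm_command: Moves the arm, as the interface text tells. Its arguments: {"type":"object","properties":{"rows":{"type":"array"},"grip_force":{"type":"number"}},"required":["rows"]}

```bash
mkdir -p pics; python3 - <<'E'
from bench import r
import cv2,numpy as np
o=r.get_obs()
for k in o: print(k,np.round(o[k],3))
f=r.grab_frame("top")
cv2.imwrite("pics/top1.png",f["frame"][:,:,::-1])
np.savez("top1.npz",**f)
print(f["K"],f["world_from_camera"])
E
```

```text
clock 0.0
joints [-1.374  0.478  0.022  1.556 -0.012  1.109 -0.083]
qvel [-0.     0.    -0.001  0.     0.001 -0.     0.001]
tau [-1.0000e-03 -5.9644e+01  1.6080e+00 -2.8119e+01  1.2000e-02  9.0000e-03
  0.0000e+00]
tcp_pos [0.202 0.643 0.249]
orientation [-4.770e-01 -3.105e+00  3.000e-03]
contact_force [-0.336  0.247 -0.195]
moment [-0.042  0.033 -0.05 ]
gripper_force 0.0
grip_width 0.085
[[470.3805044    0.         279.7627073 ]
 [  0.         470.3805044  213.79834053]
 [  0.           0.           1.        ]] [[-1.42851811e-01 -9.69571504e-01  1.98807594e-01  2.35926905e-01]
 [-9.89742322e-01  1.40319450e-01 -2.68437615e-02  6.72817414e-07]
 [-1.86962597e-03 -2.00602969e-01 -9.79670839e-01  1.14832834e+00]
 [ 0.00000000e+00  0.00000000e+00  0.00000000e+00  1.00000000e+00]]
```

View pics/top1.png

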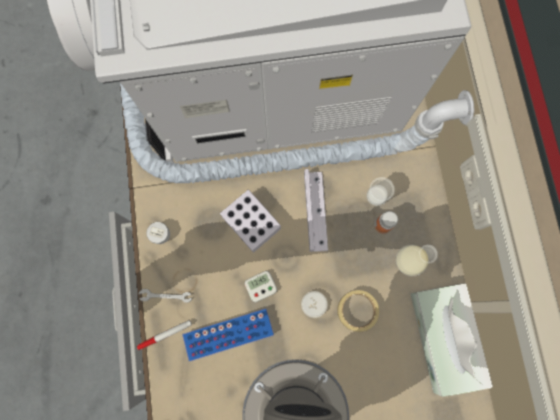

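The picture shows the block at about (250,218), the fence at (316,210), the tin at (157,232), the bottle at (387,222) and the beaker at (380,190). A bench instrument and hose run along the top.

```bash
cat > h.py <<'E'
import numpy as np
def px(f,u,v,z):
    K,T=f["K"],f["world_from_camera"]
    d=T[:3,:3]@np.linalg.solve(K,[u,v,1.]);o=T[:3,3]
    return o+d*(z-o[2])/d[2]
def cloud(f):
    D=f["depth"];v,u=np.mgrid[:D.shape[0],:D.shape[1]]
    p=np.stack([u,v,np.ones_like(u)],-1)@np.linalg.inv(f["K"]).T*D[...,None]
    return p@f["world_from_camera"][:3,:3].T+f["world_from_camera"][:3,3]
E
python3 - <<'E'
import numpy as np,cv2
from h import *
f=dict(np.load("top1.npz"))
c=f["frame"][150:270,130:330+90]
cv2.imwrite("pics/c1.png",cv2.resize(c[:,70:230],None,fx=5,fy=5,interpolation=cv2.INTER_CUBIC)[:,:,::-1])
P=cloud(f)
for n,(u,v) in dict(block=(250,218),fence=(316,210),tin=(157,232),bottle=(389,219),beaker=(380,190),bench=(280,200)).items(): print(n,P[v,u].round(3))
u0,u1,v0,v1=210,290,180,255
q=P[v0:v1,u0:u1].reshape(-1,3);q=q[(q[:,2]>.035)&(q[:,2]<.055)]
rc=cv2.minAreaRect((q[:,:2]*1000).astype(np.float32));print(rc,cv2.boxPoints(rc),len(q))
q=P[160:260,296:335].reshape(-1,3);q=q[(q[:,2]>.028)&(q[:,2]<.05)]
rc=cv2.minAreaRect((q[:,:2]*1000).astype(np.float32));print(rc,cv2.boxPoints(rc),len(q))
E
```

```text
block [0.461 0.042 0.04 ]
fence [ 0.464 -0.121  0.01 ]
tin [0.461 0.269 0.027]
bottle [ 0.403 -0.276  0.086]
beaker [ 0.489 -0.285  0.02 ]
bench [ 0.504 -0.037  0.001]
((457.8248596191406, 42.693878173828125), (120.3328857421875, 90.25125122070312), 33.01806640625) [[382.78625   47.746758]
 [431.96448  -27.928806]
 [532.86346   37.641   ]
 [483.68524  113.31656 ]] 1869
((473.33111572265625, -123.42597198486328), (94.71757507324219, 220.56271362304688), 83.5619125366211) [[ 358.43494 -158.1203 ]
 [ 577.6067  -182.85188]
 [ 588.2273   -88.73164]
 [ 369.05554  -64.00006]] 520
```

View pics/c1.png

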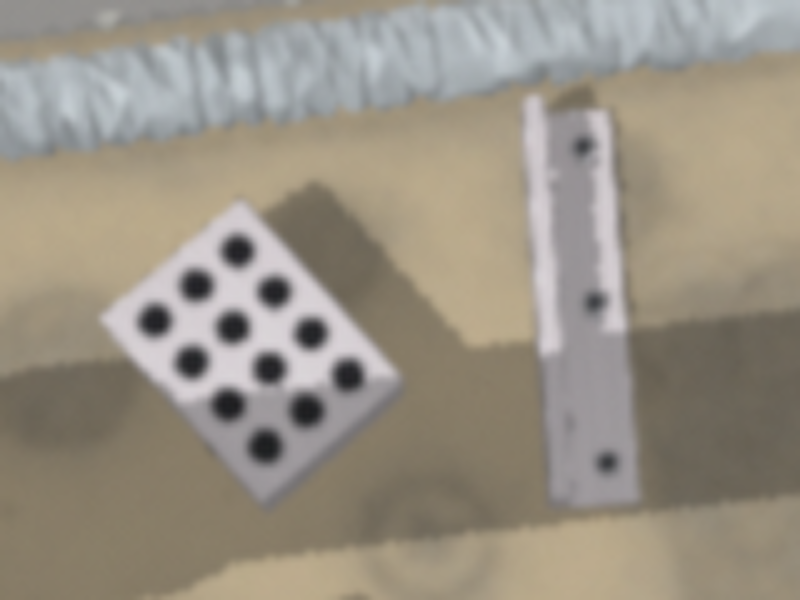

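```bash
python3 - <<'E'
import numpy as np,cv2
from h import *
f=dict(np.load("top1.npz"))
def c(a,b,z): 
    p=px(f,200+a/5-.4,150+b/5-.4,z);print(a,b,z,p.round(4));return p
for z in(0,.036):
    a=c(524,97,z);b=c(550,503,z);d=(a-b)[:2];print(np.linalg.norm(d),np.degrees(np.arctan2(d[1],d[0])))
for u,v in((610,110),(638,500)): c(u,v,0.003)
P=cloud(f)
q=P[160:260,300:315].reshape(-1,3);
for lo in np.arange(0.005,.045,.004):
    s=q[(q[:,2]>lo)&(q[:,2]<lo+.004)]
    if len(s)>5:
        k=np.polyfit(s[:,0],s[:,1],1);print(lo.round(3),len(s),s[:,0].min().round(3),s[:,0].max().round(3),np.polyval(k,[.37,.47,.57]).round(4))
for z,(u,v) in zip([.045]*4,[(240,200),(400,378),(265,505),(102,318)]): c(u,v,z)
# hose/instrument near: points high with x<.75
m=(P[...,2]>.02)&(P[...,1]>-.3)&(P[...,1]<.35)&(P[...,0]>.54)
for y in np.arange(-.2,.3,.1):
    s=P[m&(abs(P[...,1]-y)<.01)];print("hose y",round(y,2),s[:,0].min(),[round(float(x),3) for x in s[s[:,0]<.75][:,2][[0,-1]]] )
for n,(u0,u1,v0,v1) in dict(tin=(145,170,220,246),bottle=(375,400,208,236),beaker=(365,396,175,210)).items():
    s=P[v0:v1,u0:u1].reshape(-1,3);s=s[s[:,2]>.02];print(n,s.min(0).round(3),s.max(0).round(3))
E
```

```text
524 97 0 [ 0.575 -0.11   0.   ]
550 503 0 [ 0.3683 -0.0909  0.    ]
0.20761644669320603 -5.293332948177141
524 97 0.036 [ 0.5644 -0.1066  0.036 ]
550 503 0.036 [ 0.3641 -0.088   0.036 ]
0.20110768795987555 -5.293332948177145
610 110 0.003 [ 0.5611 -0.1518  0.003 ]
638 500 0.003 [ 0.3632 -0.1335  0.003 ]
0.005 172 0.364 0.581 [-0.097  -0.1119 -0.1268]
0.009 34 0.366 0.56 [-0.0954 -0.1089 -0.1223]
0.013 8 0.366 0.552 [-0.0921 -0.0986 -0.105 ]
0.017 13 0.366 0.577 [-0.0891 -0.1009 -0.1127]
0.021 21 0.366 0.578 [-0.0887 -0.102  -0.1152]
0.025 27 0.38 0.578 [-0.0874 -0.1011 -0.1149]
0.029 39 0.367 0.579 [-0.091  -0.1008 -0.1106]
0.033 219 0.366 0.58 [-0.0935 -0.1029 -0.1124]
0.037 129 0.366 0.585 [-0.0937 -0.103  -0.1124]
0.041 27 0.575 0.585 [-0.0889 -0.1005 -0.1121]
240 200 0.045 [0.5301 0.0383 0.045 ]
400 378 0.045 [ 0.4324 -0.0259  0.045 ]
265 505 0.045 [0.3814 0.0458 0.045 ]
102 318 0.045 [0.4818 0.1112 0.045 ]
hose y -0.2 0.5736442935423627 [0.5, 0.021]
hose y -0.1 0.5405900406010187 [0.493, 0.035]
hose y 0.0 0.5730497068124838 [0.486, 0.026]
hose y 0.1 0.5731933204614257 [0.479, 0.022]
hose y 0.2 0.5752330464789815 [0.484, 0.032]
tin [0.236 0.    0.02 ] [0.486 0.296 1.148]
bottle [ 0.236 -0.297  0.02 ] [0.426 0.    1.148]
beaker [ 0.236 -0.305  0.02 ] [0.509 0.    1.148]
```

```bash
cat >> h.py <<'E'
from scipy.spatial.transform import Rotation as R
def tgt(o,x,y,z):
    M=R.from_rotvec(o["orientation"]).as_matrix()
    print("t",o["clock"],"pos",np.round(o["tcp_pos"],4),"yaw of tool y",np.degrees(np.arctan2(M[1,1],M[0,1])).round(2),"tilt",M[:,2].round(3),"F",np.round(o["contact_force"],1))
    print("tool shift",(M.T@(np.array([x,y,z])-o["tcp_pos"])).round(4))
E
python3 - <<'E'
import numpy as np
from h import *
from bench import r
P=cloud(dict(np.load("top1.npz")))
s=P[215:405,108:145].reshape(-1,3);print(s.max(0).round(3),s[:,2][s[:,2]<1].max())
m=(P[...,0]>.55)&(P[...,0]<.65)&(abs(P[...,1])<.2);print("hose z",np.percentile(P[m][:,2],[50,90,99]).round(3))
s=P[180:212,365:397].reshape(-1,3);
tgt(r.get_obs(),.43,.165,.249)
E
```

```text
[0.755 0.757 1.148] 0.020564486746271093
hose z [0.278 0.457 0.466]
t 0.05 pos [0.2024 0.6434 0.2494] yaw of tool y 72.54 tilt [-0.    -0.002 -1.   ] F [ 0.2 -0.2  0.4]
tool shift [-0.3606 -0.388   0.0011]
```

Emit:
arm_command:
  rows:
    - {"x":-0.0255,"y":-0.0277}
    - {"x":-0.0255,"y":-0.0277}
    - {"x":-0.0255,"y":-0.0277}
    - {"x":-0.0255,"y":-0.0277}
    - {"x":-0.0255,"y":-0.0277}
    - {"x":-0.0255,"y":-0.0277}
    - {"x":-0.0255,"y":-0.0277}
    - {"x":-0.0255,"y":-0.0277}
    - {"x":-0.0255,"y":-0.0277}
    - {"x":-0.0255,"y":-0.0277}

```text
validation failed for argument at $.ro...
```

Emit:
arm_command:
  rows:
    - {"x":-0.0255,"y":-0.0277}
    - {"x":-0.0255,"y":-0.0277}
    - {"x":-0.0255,"y":-0.0277}
    - {"x":-0.0255,"y":-0.0277}
    - {"az":7.1}
    - {"az":7.1}
    - {"az":7.1}
    - {"az":7.1}
    - {"az":7.1}
    - {"az":7.1}

```text
validation failed for argument at $.ro...
```

Emit:
arm_command:
  rows:
    - {"az":7.1}
    - {"az":7.1}
    - {"az":7.1}
    - {"az":7.1}
    - {"az":7.1}
    - {"az":0}
    - {"az":0}

```text
validation failed for argument at $.ro...
```

```bash
python3 - <<'E'
from h import *
from bench import r
import cv2
o=r.get_obs();print(np.round(o["joints"],2))
tgt(o,.43,.165,.028)
f=r.grab_frame("wrist");np.savez("w1.npz",**f)
cv2.imwrite("pics/w1.png",f["frame"][:,:,::-1])
E
```

```text
[-1.37  0.48  0.02  1.56 -0.01  1.11 -0.08]
t 0.05 pos [0.2024 0.6434 0.2494] yaw of tool y 72.54 tilt [-0.    -0.002 -1.   ] F [ 0.2 -0.2  0.4]
tool shift [-0.3606 -0.3876  0.2221]
```

View pics/w1.png

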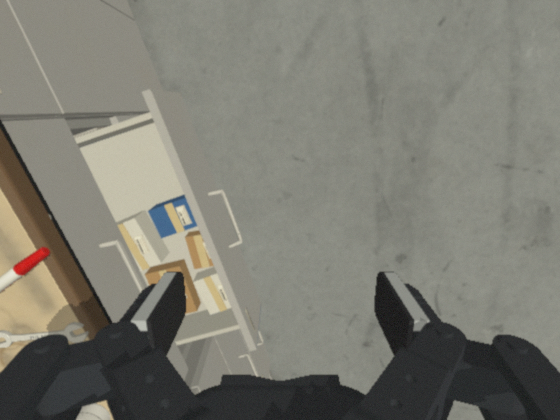

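The moves were refused: every field must be present in each row. The arm is still at the start, and the wrist view shows only the open drawer and the floor. I'll resend with full rows.

Emit:
arm_command:
  rows:
    - {"fingers":1,"x":-0.0255,"y":-0.0277,"z":0,"ax":0,"ay":0,"az":0}
    - {"fingers":1,"x":-0.0255,"y":-0.0277,"z":0,"ax":0,"ay":0,"az":0}
    - {"fingers":1,"x":-0.0255,"y":-0.0277,"z":0,"ax":0,"ay":0,"az":0}
    - {"fingers":1,"x":-0.0255,"y":-0.0277,"z":0,"ax":0,"ay":0,"az":0}
    - {"fingers":1,"x":-0.0255,"y":-0.0277,"z":0,"ax":0,"ay":0,"az":0}
    - {"fingers":1,"x":-0.0255,"y":-0.0277,"z":0,"ax":0,"ay":0,"az":0}
    - {"fingers":1,"x":-0.0255,"y":-0.0277,"z":0,"ax":0,"ay":0,"az":0}
    - {"fingers":1,"x":-0.0255,"y":-0.0277,"z":0,"ax":0,"ay":0,"az":0}
    - {"fingers":1,"x":-0.0255,"y":-0.0277,"z":0,"ax":0,"ay":0,"az":0}
    - {"fingers":1,"x":-0.0255,"y":-0.0277,"z":0,"ax":0,"ay":0,"az":0}

```text
clock: 0.93
tcp_pos: [0.3629, 0.3012, 0.2501]
orientation: [-0.477, -3.105, 0.0]
contact_force: [1.0, -0.1, -0.0]
grip_width: 0.0854
gripper_force: 0.0
```

Emit:
arm_command:
  rows:
    - {"fingers":1,"x":-0.0255,"y":-0.0277,"z":0,"ax":0,"ay":0,"az":0}
    - {"fingers":1,"x":-0.0255,"y":-0.0277,"z":0,"ax":0,"ay":0,"az":0}
    - {"fingers":1,"x":-0.0255,"y":-0.0277,"z":0,"ax":0,"ay":0,"az":0}
    - {"fingers":1,"x":-0.0255,"y":-0.0277,"z":0,"ax":0,"ay":0,"az":0}
    - {"fingers":1,"x":0,"y":0,"z":0,"ax":0,"ay":0,"az":7.1}
    - {"fingers":1,"x":0,"y":0,"z":0,"ax":0,"ay":0,"az":7.1}
    - {"fingers":1,"x":0,"y":0,"z":0,"ax":0,"ay":0,"az":7.1}
    - {"fingers":1,"x":0,"y":0,"z":0,"ax":0,"ay":0,"az":7.1}
    - {"fingers":1,"x":0,"y":0,"z":0,"ax":0,"ay":0,"az":7.1}
    - {"fingers":1,"x":0,"y":0,"z":0,"ax":0,"ay":0,"az":7.1}

```text
clock: 1.77
tcp_pos: [0.4265, 0.1666, 0.25]
orientation: [-1.581, -2.715, 0.001]
contact_force: [-0.1, -0.1, 0.3]
grip_width: 0.0854
gripper_force: 0.0
```

Emit:
arm_command:
  rows:
    - {"fingers":1,"x":0,"y":0,"z":0,"ax":0,"ay":0,"az":7.1}
    - {"fingers":1,"x":0,"y":0,"z":0,"ax":0,"ay":0,"az":7.1}
    - {"fingers":1,"x":0,"y":0,"z":0,"ax":0,"ay":0,"az":7.1}
    - {"fingers":1,"x":0,"y":0,"z":0,"ax":0,"ay":0,"az":7.1}
    - {"fingers":1,"x":0,"y":0,"z":0,"ax":0,"ay":0,"az":7.1}
    - {"fingers":1,"x":0,"y":0,"z":0,"ax":0,"ay":0,"az":0}
    - {"fingers":1,"x":0,"y":0,"z":0,"ax":0,"ay":0,"az":0}

```text
clock: 2.35
tcp_pos: [0.4265, 0.1668, 0.2501]
orientation: [-2.322, -2.115, 0.001]
contact_force: [-0.2, -0.1, -0.2]
grip_width: 0.0854
gripper_force: 0.0
```

```bash
python3 - <<'E'
from h import *
from bench import r
import cv2
o=r.get_obs();print(np.round(o["joints"],2))
tgt(o,.43,.165,.028)
f=r.grab_frame("wrist");np.savez("w2.npz",**f)
cv2.imwrite("pics/w2.png",f["frame"][:,:,::-1])
E
```

```text
[-0.87  0.11  0.39  2.07 -0.05  0.97 -0.54]
t 2.35 pos [0.4265 0.1668 0.2501] yaw of tool y -5.34 tilt [-0. -0. -1.] F [-0.2 -0.1 -0.2]
tool shift [-0.0014  0.0037  0.2221]
```

View pics/w2.png

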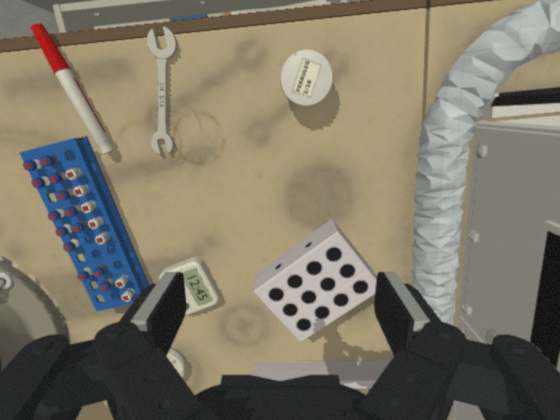

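The wrist view shows the block at (320,285) with its two probe holes facing up toward the tin at (306,78). The landing spot between the tin and the block is clear, so I descend.

Emit:
arm_command:
  rows:
    - {"fingers":1,"x":0,"y":0.005,"z":0.035,"ax":0,"ay":0,"az":0}
    - {"fingers":1,"x":0,"y":0,"z":0.035,"ax":0,"ay":0,"az":0}
    - {"fingers":1,"x":0,"y":0,"z":0.035,"ax":0,"ay":0,"az":0}
    - {"fingers":1,"x":0,"y":0,"z":0.035,"ax":0,"ay":0,"az":0}
    - {"fingers":1,"x":0,"y":0,"z":0.035,"ax":0,"ay":0,"az":0}
    - {"fingers":1,"x":0,"y":0,"z":0.03,"ax":0,"ay":0,"az":0}
    - {"fingers":1,"x":0,"y":0,"z":0.017,"ax":0,"ay":0,"az":0}
    - {"fingers":1,"x":0,"y":0,"z":0,"ax":0,"ay":0,"az":0}
    - {"fingers":1,"x":0,"y":0,"z":0,"ax":0,"ay":0,"az":0}

```text
clock: 3.15
tcp_pos: [0.4313, 0.1659, 0.0278]
orientation: [-2.325, -2.113, 0.003]
contact_force: [-0.1, -0.1, -0.1]
grip_width: 0.0856
gripper_force: 0.0
```

Emit:
arm_command:
  rows:
    - {"fingers":1,"x":-0.009,"y":0,"z":0,"ax":0,"ay":0,"az":0}
    - {"fingers":1,"x":-0.009,"y":0,"z":0,"ax":0,"ay":0,"az":0}
    - {"fingers":1,"x":-0.009,"y":0,"z":0,"ax":0,"ay":0,"az":0}
    - {"fingers":1,"x":-0.009,"y":0,"z":0,"ax":0,"ay":0,"az":0}
    - {"fingers":1,"x":-0.006,"y":0,"z":0,"ax":0,"ay":0,"az":0}
    - {"fingers":1,"x":-0.006,"y":0,"z":0,"ax":0,"ay":0,"az":0}
    - {"fingers":1,"x":-0.006,"y":0,"z":0,"ax":0,"ay":0,"az":0}
    - {"fingers":1,"x":-0.006,"y":0,"z":0,"ax":0,"ay":0,"az":0}

```text
clock: 3.82
tcp_pos: [0.4264, 0.1071, 0.0286]
orientation: [-2.325, -2.113, -0.003]
contact_force: [0.2, 4.1, 0.0]
grip_width: 0.0853
gripper_force: 1.9
```

```bash
python3 - <<'E'
from h import *
from bench import r
import cv2
o=r.get_obs();print(np.round(o["joints"],2))
tgt(o,.43,.05,.028)
f=r.grab_frame("top");np.savez("t2.npz",**f)
cv2.imwrite("pics/t2.png",cv2.resize(f["frame"][130:280,130:330],None,fx=4,fy=4,interpolation=cv2.INTER_CUBIC)[:,:,::-1])
E
```

```text
[-0.59  0.49  0.25  2.27 -0.29  0.41 -0.2 ]
t 3.8167 pos [0.4264 0.1071 0.0286] yaw of tool y -5.49 tilt [ 0.001  0.001 -1.   ] F [0.2 4.1 0. ]
tool shift [-0.0565  0.009   0.0005]
```

View pics/t2.png

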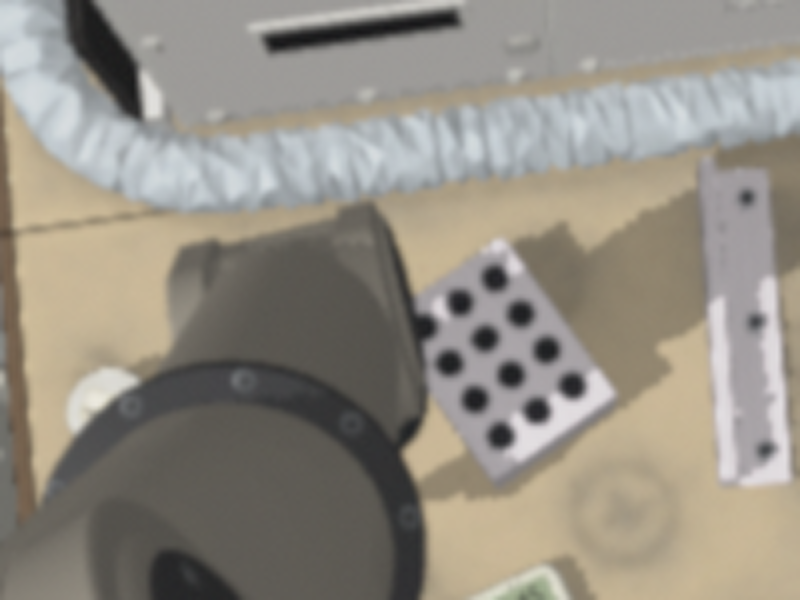

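The block shows at (510,365) in the crop. Its plain side is already a few degrees nearer parallel, and contact is at about 4 N. I'll go on pushing.

Emit:
arm_command:
  rows:
    - {"fingers":1,"x":-0.005,"y":0,"z":0,"ax":0,"ay":0,"az":0}
    - {"fingers":1,"x":-0.005,"y":0,"z":0,"ax":0,"ay":0,"az":0}
    - {"fingers":1,"x":-0.005,"y":0,"z":0,"ax":0,"ay":0,"az":0}
    - {"fingers":1,"x":-0.005,"y":0,"z":0,"ax":0,"ay":0,"az":0}
    - {"fingers":1,"x":-0.005,"y":0,"z":0,"ax":0,"ay":0,"az":0}
    - {"fingers":1,"x":-0.005,"y":0,"z":0,"ax":0,"ay":0,"az":0}
    - {"fingers":1,"x":0,"y":0,"z":0,"ax":0,"ay":0,"az":0}

```text
clock: 4.45
tcp_pos: [0.4225, 0.0752, 0.0282]
orientation: [2.329, 2.109, -0.002]
contact_force: [0.8, 1.2, 0.7]
grip_width: 0.0854
gripper_force: 0.3
```

```bash
cat >> h.py <<'E'
def block(f):
    "fit the block's top from depth; rough when partly hidden: free fit of 90x120 box to top points"
    P=cloud(f);v,u=np.mgrid[:420,:560]
    m=(P[...,2]>.037)&(P[...,2]<.053)&(P[...,0]>.37)&(P[...,0]<.56)&(P[...,1]>-.095)&(P[...,1]<.1)
    m&=(f["frame"].min(-1)>0)
    import cv2
    n,l,s,_=cv2.connectedComponentsWithStats(m.astype(np.uint8));k=1+s[1:,4].argmax()
    q=P[l==k];rc=cv2.minAreaRect((q[:,:2]*1000).astype(np.float32))
    print("rect",np.round(rc[0],1),np.round(rc[1],1),round(rc[2],2),len(q));print(cv2.boxPoints(rc).round(1).tolist())
E
python3 - <<'E'
from h import *
from bench import r
o=r.get_obs()
tgt(o,.43,.05,.028)
f=r.grab_frame("top");np.savez("t3.npz",**f);block(f)
E
```

```text
t 4.45 pos [0.4225 0.0752 0.0282] yaw of tool y -5.68 tilt [-0.001 -0.001 -1.   ] F [0.8 1.2 0.7]
tool shift [-0.0244  0.0099  0.0002]
rect [452.7   5.1] [120.7  89.9] 20.69 1614
[[380.3999938964844, 25.799999237060547], [412.1000061035156, -58.29999923706055], [525.0, -15.699999809265137], [493.29998779296875, 68.5]]
```

Emit:
arm_command:
  rows:
    - {"fingers":1,"x":0,"y":0.007,"z":0,"ax":0,"ay":0,"az":0}
    - {"fingers":1,"x":0,"y":0.007,"z":0,"ax":0,"ay":0,"az":0}
    - {"fingers":1,"x":-0.005,"y":0,"z":0,"ax":0,"ay":0,"az":0}
    - {"fingers":1,"x":-0.005,"y":0,"z":0,"ax":0,"ay":0,"az":0}
    - {"fingers":1,"x":-0.005,"y":0,"z":0,"ax":0,"ay":0,"az":0}
    - {"fingers":1,"x":-0.005,"y":0,"z":0,"ax":0,"ay":0,"az":0}
    - {"fingers":1,"x":-0.005,"y":0,"z":0,"ax":0,"ay":0,"az":0}
    - {"fingers":1,"x":-0.005,"y":0,"z":0,"ax":0,"ay":0,"az":0}
    - {"fingers":1,"x":0,"y":0,"z":0,"ax":0,"ay":0,"az":0}

```text
clock: 5.25
tcp_pos: [0.4338, 0.0441, 0.0284]
orientation: [2.328, 2.109, -0.001]
contact_force: [0.5, 0.4, -0.1]
grip_width: 0.0855
gripper_force: 0.3
```

```bash
python3 - <<'E'
from h import *
from bench import r
o=r.get_obs()
tgt(o,.4375,.006,.028)
f=r.grab_frame("top");np.savez("t4.npz",**f);block(f)
E
```

```text
t 5.25 pos [0.4338 0.0441 0.0284] yaw of tool y -5.67 tilt [-0. -0. -1.] F [ 0.5  0.4 -0.1]
tool shift [-0.0376  0.0075  0.0004]
rect [447.4 -31.7] [120.6  69.5] 6.8 1288
[[383.5, -4.300000190734863], [391.70001220703125, -73.30000305175781], [511.3999938964844, -59.0], [503.20001220703125, 9.899999618530273]]
```

Emit:
arm_command:
  rows:
    - {"fingers":1,"x":0,"y":0.007,"z":0,"ax":0,"ay":0,"az":0}
    - {"fingers":1,"x":-0.005,"y":0,"z":0,"ax":0,"ay":0,"az":0}
    - {"fingers":1,"x":-0.005,"y":0,"z":0,"ax":0,"ay":0,"az":0}
    - {"fingers":1,"x":-0.005,"y":0,"z":0,"ax":0,"ay":0,"az":0}
    - {"fingers":1,"x":-0.005,"y":0,"z":0,"ax":0,"ay":0,"az":0}
    - {"fingers":1,"x":-0.003,"y":0,"z":0,"ax":0,"ay":0,"az":0}
    - {"fingers":1,"x":-0.003,"y":0,"z":0,"ax":0,"ay":0,"az":0}
    - {"fingers":1,"x":0,"y":0,"z":0,"ax":0,"ay":0,"az":0}

```text
clock: 5.97
tcp_pos: [0.4383, 0.0181, 0.0284]
orientation: [2.328, 2.109, -0.0]
contact_force: [0.6, -0.8, 0.7]
grip_width: 0.0854
gripper_force: 0.0
```

```bash
python3 - <<'E'
from h import *
from bench import r
o=r.get_obs()
tgt(o,.4375,.006,.028)
f=r.grab_frame("top");np.savez("t5.npz",**f);block(f)
E
```

```text
t 5.9667 pos [0.4383 0.0181 0.0284] yaw of tool y -5.63 tilt [-0. -0. -1.] F [ 0.6 -0.8  0.7]
tool shift [-0.0121  0.0004  0.0004]
rect [436.3 -59. ] [ 51.1 119.9] 86.28 861
[[374.79998779296875, -80.5999984741211], [494.3999938964844, -88.4000015258789], [497.79998779296875, -37.400001525878906], [378.20001220703125, -29.600000381469727]]
```

Emit:
arm_command:
  rows:
    - {"fingers":1,"x":-0.003,"y":0.001,"z":0,"ax":0,"ay":0,"az":0}
    - {"fingers":1,"x":-0.003,"y":0.001,"z":0,"ax":0,"ay":0,"az":0}
    - {"fingers":1,"x":-0.003,"y":0.001,"z":0,"ax":0,"ay":0,"az":0}
    - {"fingers":1,"x":-0.003,"y":0.001,"z":0,"ax":0,"ay":0,"az":0}
    - {"fingers":1,"x":0,"y":0,"z":0,"ax":0,"ay":0,"az":0}

```text
clock: 6.43
tcp_pos: [0.4406, 0.0066, 0.0282]
orientation: [-2.326, -2.11, 0.001]
contact_force: [-1.3, 3.7, 0.8]
grip_width: 0.0857
gripper_force: 1.7
```

```bash
python3 - <<'E'
from h import *
from bench import r
o=r.get_obs()
tgt(o,.4375,.006,.028)
f=r.grab_frame("top");np.savez("t6.npz",**f);block(f)
E
```

```text
t 6.4333 pos [0.4406 0.0066 0.0282] yaw of tool y -5.56 tilt [-0.001  0.    -1.   ] F [-1.3  3.7  0.8]
tool shift [-0.0009 -0.003   0.0002]
rect [436.5 -72.3] [ 44.7 121.2] 89.3 665
[[375.6000061035156, -93.9000015258789], [496.79998779296875, -95.30000305175781], [497.3999938964844, -50.599998474121094], [376.20001220703125, -49.20000076293945]]
```

Emit:
arm_command:
  rows:
    - {"fingers":1,"x":-0.002,"y":0.0005,"z":0,"ax":0,"ay":0,"az":0}
    - {"fingers":1,"x":-0.002,"y":0.0005,"z":0,"ax":0,"ay":0,"az":0}
    - {"fingers":1,"x":0,"y":0,"z":0,"ax":0,"ay":0,"az":0}

```text
clock: 6.73
tcp_pos: [0.4404, 0.0063, 0.0281]
orientation: [-2.318, -2.113, -0.0]
contact_force: [-4.4, 15.4, 4.4]
grip_width: 0.0853
gripper_force: 7.7
```

Emit:
arm_command:
  rows:
    - {"fingers":1,"x":-0.0015,"y":0,"z":0,"ax":0,"ay":0,"az":0}
    - {"fingers":1,"x":-0.0015,"y":0,"z":0,"ax":0,"ay":0,"az":0}
    - {"fingers":1,"x":0,"y":0,"z":0,"ax":0,"ay":0,"az":0}

```text
clock: 6.98
tcp_pos: [0.4399, 0.0059, 0.0282]
orientation: [-2.313, -2.116, -0.002]
contact_force: [-4.9, 24.8, 6.2]
grip_width: 0.0855
gripper_force: 12.0
```

Pressed home at about 25 N. I back off along the tool's +x, rise and look.

Emit:
arm_command:
  rows:
    - {"fingers":1,"x":0.008,"y":0,"z":0,"ax":0,"ay":0,"az":0}
    - {"fingers":1,"x":0.02,"y":0,"z":0,"ax":0,"ay":0,"az":0}
    - {"fingers":1,"x":0.02,"y":0,"z":0,"ax":0,"ay":0,"az":0}
    - {"fingers":1,"x":0.03,"y":0,"z":-0.025,"ax":0,"ay":0,"az":0}
    - {"fingers":1,"x":0.03,"y":0,"z":-0.025,"ax":0,"ay":0,"az":0}
    - {"fingers":1,"x":0.03,"y":0,"z":-0.025,"ax":0,"ay":0,"az":0}
    - {"fingers":1,"x":0.03,"y":0,"z":-0.025,"ax":0,"ay":0,"az":0}
    - {"fingers":1,"x":0,"y":0,"z":0,"ax":0,"ay":0,"az":0}

```text
clock: 7.65
tcp_pos: [0.4609, 0.1738, 0.1324]
orientation: [2.319, 2.118, 0.015]
contact_force: [1.5, 0.7, 0.5]
grip_width: 0.0855
gripper_force: 0.0
```

```bash
python3 - <<'E'
from h import *
from bench import r
import cv2
o=r.get_obs()
tgt(o,.4375,.13,.1)
f=r.grab_frame("top");np.savez("t7.npz",**f)
cv2.imwrite("pics/t7.png",cv2.resize(f["frame"][160:270,240:340],None,fx=6,fy=5.4,interpolation=cv2.INTER_CUBIC)[:,:,::-1])
P=cloud(f);m=(P[...,2]>.0415)&(P[...,2]<.053)&(P[...,0]>.33)&(P[...,0]<.55)&(P[...,1]>-.12)&(P[...,1]<.05)
q=P[m];rc=cv2.minAreaRect((q[:,:2]*1000).astype(np.float32));print(rc,cv2.boxPoints(rc).round(1).tolist())
f=r.grab_frame("side");cv2.imwrite("pics/s7.png",f["frame"][:,:,::-1]);np.savez("s7.npz",**f)
E
```

```text
t 7.65 pos [0.4609 0.1738 0.1324] yaw of tool y -5.19 tilt [ 0.008  0.006 -1.   ] F [1.5 0.7 0.5]
tool shift [-0.046  -0.0196  0.032 ]
((458.7142639160156, -53.1646614074707), (92.60106658935547, 164.75526428222656), 82.0862045288086) [[370.70001220703125, -87.69999694824219], [533.9000244140625, -110.4000015258789], [546.7000122070312, -18.600000381469727], [383.5, 4.0]]
```

View pics/t7.png

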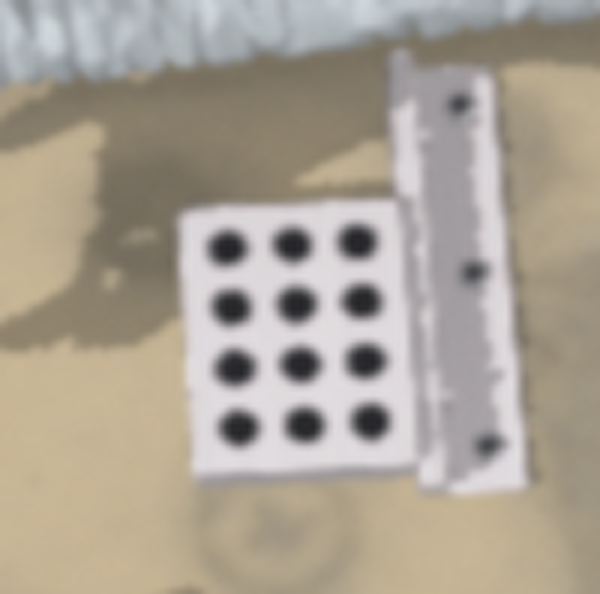

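View pics/s7.png

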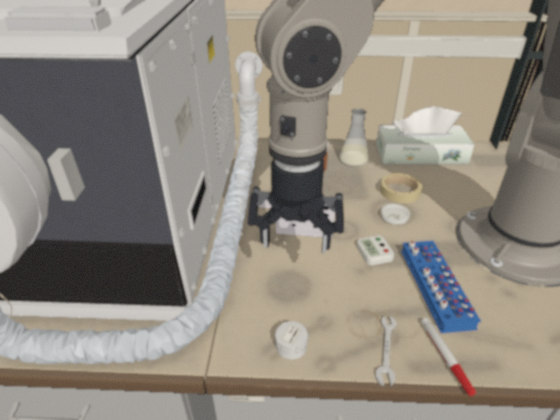

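The top crop shows the block nearly flush, with its plain side from (403,203) to (418,470) and the fence from (395,55) to (425,488). The tin at (292,340) in the side view is untouched. I'll check the angle and gap numerically.

```bash
python3 - <<'E'
from h import *
import cv2
f=dict(np.load("t7.npz"))
# wells by dark blobs in the crop
g=cv2.cvtColor(f["frame"],cv2.COLOR_RGB2GRAY).astype(float)
S=lambda a,b:(240+(a+.5)/6-.5,160+(b+.5)/5.4-.5)
W=[]
for c in((227,247,239,428),(292,244,304,425),(357,241,371,422)):
  for t in range(4):
    u,v=S(c[0]+(c[2]-c[0])*t/3,c[1]+(c[3]-c[1])*t/3);u,v=round(u),round(v)
    yy,xx=np.mgrid[v-4:v+5,u-4:u+5];w=np.clip(150-g[v-4:v+5,u-4:u+5],0,None)
    W.append(px(f,(w*xx).sum()/w.sum(),(w*yy).sum()/w.sum(),.045)[:2])
W=np.array(W).reshape(3,4,2);d=(W[:,0]-W[:,3]).mean(0);c=W.mean((0,1))
print("wells centre",c.round(4),"block y-axis angle",np.degrees(np.arctan2(d[1],d[0])).round(2),"spacing",np.linalg.norm(d)/3,np.linalg.norm(W[2]-W[0],axis=-1).mean()/2)
# same for initial fence: foot holes line, and top edge points
for z,a,b in((.036,(395,52),(422,488)),(.045,(402,202),(417,468)),(.045,(181,212),(194,475)),(.003,(458,103),(487,444)),(.003,(490,70),(526,488))):
    p,q=px(f,*S(*a),z),px(f,*S(*b),z);e=p-q;print(z,p[:2].round(4),q[:2].round(4),np.degrees(np.arctan2(e[1],e[0])).round(2),np.linalg.norm(e).round(4))
E
```

```text
wells centre [ 0.4381 -0.0501] block y-axis angle -4.99 spacing 0.02699758628155707 0.026021755827481483
0.036 [ 0.5635 -0.109 ] [ 0.3646 -0.0889] -5.77 0.1999
0.045 [ 0.4915 -0.1002] [ 0.3725 -0.0876] -6.04 0.1197
0.045 [ 0.4997 -0.0116] [ 3.82e-01 -3.00e-04] -5.49 0.1182
0.003 [ 0.5449 -0.1346] [ 0.3844 -0.1209] -4.87 0.161
0.003 [ 0.5588 -0.1505] [ 0.3623 -0.1335] -4.96 0.1972
```

The angles agree to within measurement error, with 8 mm to spare at the near end. To make sure it is flush, I'll give one central push with shut fingers.

Emit:
arm_command:
  rows:
    - {"fingers":-1,"x":-0.03,"y":-0.0026,"z":0,"ax":0,"ay":0,"az":0}
    - {"fingers":-1,"x":-0.03,"y":0,"z":0.026,"ax":0,"ay":0,"az":0}
    - {"fingers":-1,"x":0,"y":0,"z":0.026,"ax":0,"ay":0,"az":0}
    - {"fingers":-1,"x":0,"y":0,"z":0.026,"ax":0,"ay":0,"az":0}
    - {"fingers":-1,"x":0,"y":0,"z":0.026,"ax":0,"ay":0,"az":0}
    - {"fingers":-1,"x":0,"y":0,"z":0,"ax":0,"ay":0,"az":0}
    - {"fingers":-1,"x":0,"y":0,"z":0,"ax":0,"ay":0,"az":0}
    - {"fingers":-1,"x":0,"y":0,"z":0,"ax":0,"ay":0,"az":0}
    - {"fingers":-1,"x":0,"y":0,"z":0,"ax":0,"ay":0,"az":0}

```text
clock: 8.5
tcp_pos: [0.4493, 0.1066, 0.0247]
orientation: [2.328, 2.11, -0.0]
contact_force: [0.3, 0.3, 0.5]
grip_width: -0.0
gripper_force: 0.0
```

```bash
python3 - <<'E'
from h import *
from bench import r
o=r.get_obs();tgt(o,.444,.012,.028);print(o["grip_width"])
E
```

```text
t 8.5 pos [0.4493 0.1066 0.0247] yaw of tool y -5.63 tilt [-0. -0. -1.] F [0.3 0.3 0.5]
tool shift [-0.0946  0.004  -0.0032]
-4.240802816180088e-05
```

Emit:
arm_command:
  rows:
    - {"fingers":-1,"x":-0.02,"y":0.002,"z":-0.003,"ax":0,"ay":0,"az":0}
    - {"fingers":-1,"x":-0.02,"y":0,"z":0,"ax":0,"ay":0,"az":0}
    - {"fingers":-1,"x":-0.02,"y":0,"z":0,"ax":0,"ay":0,"az":0}
    - {"fingers":-1,"x":-0.015,"y":0,"z":0,"ax":0,"ay":0,"az":0}
    - {"fingers":-1,"x":-0.007,"y":0,"z":0,"ax":0,"ay":0,"az":0}
    - {"fingers":-1,"x":-0.004,"y":0,"z":0,"ax":0,"ay":0,"az":0}
    - {"fingers":-1,"x":-0.003,"y":0,"z":0,"ax":0,"ay":0,"az":0}
    - {"fingers":-1,"x":-0.003,"y":0,"z":0,"ax":0,"ay":0,"az":0}
    - {"fingers":-1,"x":0,"y":0,"z":0,"ax":0,"ay":0,"az":0}

```text
clock: 9.25
tcp_pos: [0.4427, 0.0158, 0.0274]
orientation: [2.326, 2.112, 0.0]
contact_force: [0.9, -0.4, -0.3]
grip_width: -0.0003
gripper_force: 0.0
```

Emit:
arm_command:
  rows:
    - {"fingers":-1,"x":-0.003,"y":0,"z":0,"ax":0,"ay":0,"az":0}
    - {"fingers":-1,"x":-0.003,"y":0,"z":0,"ax":0,"ay":0,"az":0}
    - {"fingers":-1,"x":-0.003,"y":0,"z":0,"ax":0,"ay":0,"az":0}
    - {"fingers":-1,"x":-0.002,"y":0,"z":0,"ax":0,"ay":0,"az":0}
    - {"fingers":-1,"x":0,"y":0,"z":0,"ax":0,"ay":0,"az":0}

```text
clock: 9.67
tcp_pos: [0.4413, 0.0058, 0.0273]
orientation: [-2.324, -2.112, -0.001]
contact_force: [-0.4, 4.6, 0.1]
grip_width: -0.0004
gripper_force: 2.3
```

Emit:
arm_command:
  rows:
    - {"fingers":-1,"x":-0.002,"y":0,"z":0,"ax":0,"ay":0,"az":0}
    - {"fingers":-1,"x":-0.002,"y":0,"z":0,"ax":0,"ay":0,"az":0}
    - {"fingers":-1,"x":-0.0015,"y":0,"z":0,"ax":0,"ay":0,"az":0}
    - {"fingers":-1,"x":0,"y":0,"z":0,"ax":0,"ay":0,"az":0}
    - {"fingers":-1,"x":0,"y":0,"z":0,"ax":0,"ay":0,"az":0}

```text
clock: 10.08
tcp_pos: [0.4413, 0.0057, 0.0273]
orientation: [-2.315, -2.116, -0.006]
contact_force: [-1.0, 22.6, 0.2]
grip_width: -0.0001
gripper_force: 11.1
```

Firmly seated: 0.1 mm of travel under 22 N at mid-face. I retreat.

Emit:
arm_command:
  rows:
    - {"fingers":-1,"x":0.006,"y":0,"z":0,"ax":0,"ay":0,"az":0}
    - {"fingers":-1,"x":0.015,"y":0,"z":0,"ax":0,"ay":0,"az":0}
    - {"fingers":-1,"x":0.025,"y":0,"z":0,"ax":0,"ay":0,"az":0}
    - {"fingers":-1,"x":0.03,"y":0,"z":-0.025,"ax":0,"ay":0,"az":0}
    - {"fingers":-1,"x":0.03,"y":0,"z":-0.03,"ax":0,"ay":0,"az":0}
    - {"fingers":-1,"x":0.03,"y":0,"z":-0.03,"ax":0,"ay":0,"az":0}
    - {"fingers":-1,"x":0.03,"y":0,"z":-0.03,"ax":0,"ay":0,"az":0}
    - {"fingers":-1,"x":0,"y":0,"z":0,"ax":0,"ay":0,"az":0}
    - {"fingers":-1,"x":0,"y":0,"z":0,"ax":0,"ay":0,"az":0}

```text
clock: 10.83
tcp_pos: [0.4579, 0.1652, 0.1422]
orientation: [2.322, 2.115, 0.007]
contact_force: [-0.4, -0.2, 0.6]
grip_width: 0.0003
gripper_force: 0.0
```

```bash
python3 - <<'E'
from bench import r
import cv2
f=r.grab_frame("top")
cv2.imwrite("pics/t9.png",cv2.resize(f["frame"][160:270,240:340],None,fx=6,fy=5.4,interpolation=cv2.INTER_CUBIC)[:,:,::-1])
E
```

```text
(no output)
```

View pics/t9.png

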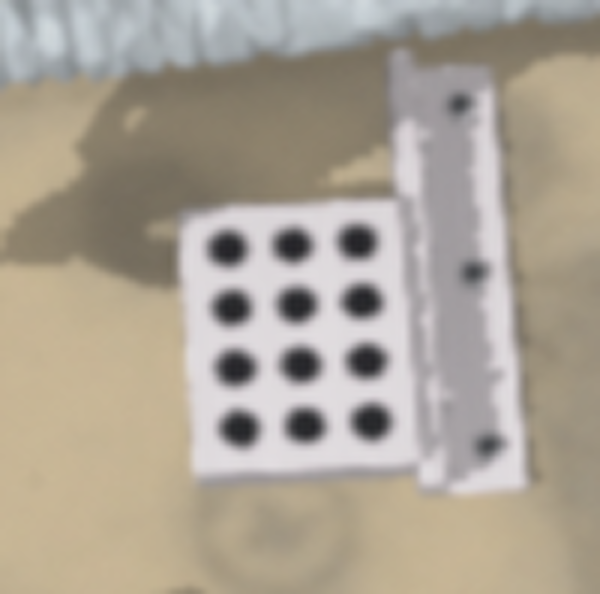

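The block's plain side, from (403,203) to (418,470), lies flush along the fence and within its ends. The robot is clear of everything.

```bash
python3 -c "
from bench import r
print(r.hand_in())"
```

```text
the job is handed in; nothing more can be done
None
```

The block's plain side sits flush along the fence, about 8 mm inside its near end and further inside at the far end. It was pushed only, with no contact near the bottle, tin or beaker, and the job was handed in at about 11 s on the robot's clock.

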